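# Nudge the cutting board onto its locating pins

## Task

The white cutting board was put back carelessly and is riding on top of the two locating pins of its steel station. With the fingertips only, nudge it sideways and square until both of its holes drop over the pins and it lies flat, fully home on the low bed. Push it along, do not lift or tip it up, and leave the cups, bottles and everything else where they stand.

Things in the scene. Friction and masses are not known exactly. Their poses are not given: they have to be found in the camera images.
- station: Steel board station fixed to the counter (top z = 0): 260 mm in its x, in its y from -200 to +160 mm. Origin at counter height under the centre of the board's seat, z up. Its bed is 6 mm high; at y = -80 mm (the robot's right) an upright ledge steps up to a flat landing, 15 mm high, that runs to y = -200 mm. Two pins, hidden by the board at first, stand on the bed (see their points).
- seat (a point): Centre of the board's seat, on the bed, 6 mm above the station's origin. Dark scribed corners on the bed mark the seat, 120 mm in station x by 150 mm in station y; its rear edge is 5 mm from the ledge. The seated board has its origin here and its axes along the station's.
- board: White plastic cutting board, 120 (its x) x 150 (its y) x 12 mm, 0.15 to 0.3 kg, loose; origin at the centre of its underside. Two through holes (see points). It starts flat, on the landing and the pin tips (underside 15 mm up), 30 to 70 mm short of its seat towards station -y, up to 20 mm off in station x, up to 0.25 rad askew. Slides easily; may tip a few degrees just before it drops.
- pin_near (a point): Tip of the pin at station x = -35, y = -8 mm, nearer the robot. Upright, 10 mm thick, its upper 4 mm a cone ending 5 mm wide, 14.5 mm above the counter, all but level with the landing.
- pin_far (a point): Tip of the like pin at station x = +35, y = -8 mm, farther from the robot, 14.5 mm above the counter.
- hole_near (a point): Centre of the round hole, 15 mm wide, at board x = -35, y = -8 mm, at the underside; it belongs over pin_near.
- hole_far (a point): Centre of the round hole, 15 mm wide, at board x = +35, y = -8 mm, at the underside; it belongs over pin_far.
- ramekin: Small white ceramic dish, 42 mm wide, 32 mm tall, standing on the station's raised landing near the corner towards the robot; origin under its centre. Leave alone.
- sauce_cup: Small steel cup, 48 mm wide, 30 mm tall, standing on the station's low bed beyond the seat (station +y end); origin under its centre. Leave alone.
- shaker: Steel shaker, 48 mm wide, 93 mm tall, on the counter; origin under its centre. Leave alone.
- squeeze_bottle: Yellow bottle, 54 mm wide, 170 mm tall, on the counter; origin under its centre. Leave alone.
- spice_jar: Amber jar, 50 mm wide, 90 mm tall, on the counter; origin under its centre. Leave alone.
- spatula: Spatula lying on the counter to the robot's left. Leave alone.
- plate: White plate, 170 mm wide, 20 mm tall, on the counter to the robot's left; origin under its centre. Leave alone.
- tub: Clear open tub, 150 x 100 x 65 mm, on the counter to the robot's right; origin under its centre. Leave alone.
There are look-alikes about, which are no part of the job. There is more than one size of the board; the job needs the largest.

How it is judged:
At the end, for the whole second after the job is handed in: Both holes lie within 4 mm (seen from above) of their pins, the board's underside at its centre is less than 8.5 mm above the counter (seated it is 6 mm), it is level within 0.03 rad and at rest (horizontal distance between hole_near and pin_near below 0.004 m and horizontal distance between hole_far and pin_far below 0.004 m and z of board in the frame of station below 0.0085 m and angle between board's own z axis and vertical below 0.03 rad and linear speed of board below 0.01 m/s); the robot touches nothing.
It fails at once if the board is lifted: its middle rises 15 mm or more above the landing (z of board in the frame of station above 0.03 m).
It fails at once if the board is tipped up by more than 0.3 rad (angle between board's own z axis and vertical above 0.3 rad).
It fails at once if the board is pushed with the arm or the body of the gripper instead of the fingers (contact force between the arm and board above 2 N).
It fails at once if another thing on the counter or station is moved by more than 20 mm (distance of any of ramekin, sauce_cup, shaker, squeeze_bottle, spice_jar, spatula, plate, tub from where it was at the start of the episode above 0.02 m).
It also fails if it takes over 56 s, if anything falls off the work surface, if the arm or the gripper's body presses on something with over 40 N, if the wrist force passes 120 N, or if a joint passes its speed limit or range.

## Robot

A 7-joint arm with a two-finger parallel gripper is mounted at the origin on the work surface. World frame = base frame: x ahead of the robot, y to its left, z up, the work surface at z = 0. Lengths are in m, angles in rad, forces in N, time in s.
With the tool pointing down it reaches from about 0.4 to 0.875 m from the base axis. Payload 6.5 kg.
Tool frame: the origin (TCP) lies between the finger pads; the fingertips stand 11 mm ahead of it and the grasp point (between the pads) lies 8 mm behind it; z points along the fingers, y is the direction in which the jaws open and shut (so a half turn about z gives the same grasp; the last joint's range is limited). The gripper opens to 88 mm and grips with 3 to 60 N. Pads are 18 mm wide; open, the fingers measure 123 mm over their backs; the gripper's body (75 mm by 187 mm) begins 45 mm behind the grasp point.
Start: joints at [1.224, 0.536, -0.004, 1.538, 0.003, 1.067, -0.071], TCP at [0.18, -0.625, 0.25] pointing down, gripper open.
Joint ranges: [-2.7, 2.7], [-0.37, 2.16], [-1.27, 1.26], [0.24, 2.4], [-1.31, 4.45], [0.19, 1.91], [-2.76, 2.76]. Speed limits (rad/s): [2.39, 2.39, 3.14, 3.14, 3.14, 3.14, 3.14].

## Interface

Orientations are given as a rotation vector (axis times angle).
In Python, from cell import ctrl, imaging, workorder gives the robot as it stands.
- The arm moves only by the tool move_arm, never from a script. Its argument "deltas" is text: rows parted by semicolons, each of 7 numbers parted by spaces: the turn, a rotation vector about the world's x, y, z in degrees, then the shift along the world's x, y, z in cm, then the opening in per cent of the stroke, from 0 (shut) to 100 (fully open). A call has 1 to 20 rows; each row shifts and turns the commanded pose from where the row before left it; what a row does not reach is not made up. A row lasts 1/12 s, in which the tool goes at most 41.7 mm and 7.16 degrees, less where a joint would pass 70% of its speed; a pose out of reach is approached as far as the arm can. A call is refused whole if a number of a shift passes 4.17 or a number of a turn 7.16, either way. A call with a gripper value outside its range is refused whole. The fingers move at their own pace and stop on an object; "newtons" is the grip in N (left out, the last holds). Time passes only in rows, so rows that do not move let the fingers close. It gives the time, the measured TCP pose, the force and the opening at its end, in the units of the state.
- ctrl.state(): the state, without advancing time (a new reading comes with each control period).
- imaging.read_camera(name): name is "scene" or "side" or "wrist"; returns a dict with "frame" (420x560x3 uint8, blue, green, red), "fx", "fy", "cx", "cy" (pixels), "k1" (the pictures are not rectified: a ray, as slopes to the right and down, at radius r is drawn at 1 + k1 r^2 times it, then the intrinsics apply), "position" and "attitude" of the camera in the world. Camera axes: x right, y down, z forward; pixel columns grow to the right and rows downward; lengths in m; the calibration is good to about 2 mm. A picture is of the moment at which its call begins. There is no depth.
- workorder.hand_in(): hands the job in, once; it reports no verdict.
The state is a dict: "clock": time; "joint_positions": joint angles; "joint_vel": joint speeds; "joint_torque": joint torques, N m; "ee_pos": TCP position; "eef_rot": TCP orientation; "force": force on the tool from outside, world axes, zero at the start; "ft_torque": the same for the moment, N m; "finger_gap": opening from 0.0 (shut) to 1.0 (fully open).
Only numpy, scipy, OpenCV 4.12 (cv2) and the standard library are available. Lean on these libraries where they do the work, as an engineer would, in place of code of your own. Each camera call takes 0.05 s, during which the arm holds its last target.

## Working session

There is one attempt and no reset: what is moved stays moved. The work goes in short steps, Python scripts to look and compute and a tool call to move; the robot and the scene stay as the last step left them, time stands still between calls to the robot, and variables do not carry over. Pictures are saved under pics/ and viewed, and the job is handed in when it is done.

Besides the shell and the picture viewer there is one more tool, called after "Emit:" as name(argument=value, ...), one argument or row to a line, values as JSON. move_arm: Moves the arm, as the interface text tells. Its arguments: {"type":"object","properties":{"deltas":{"type":"string"},"newtons":{"type":"number"}},"required":["deltas"]}

```bash
ls; mkdir -p pics
python3 - <<'E'
from cell import ctrl, imaging, workorder
import cv2
print(ctrl.state())
for n in ["scene","side","wrist"]:
    d=imaging.read_camera(n); cv2.imwrite(f"pics/{n}0.png",d["frame"]); print(n,{k:v for k,v in d.items() if k!="frame"})
E
```

```text
pics
{'clock': 0.0, 'joint_positions': array([ 1.22381654,  0.53714161, -0.00441983,  1.53885987,  0.00260746,
        1.0672805 , -0.071198  ]), 'joint_vel': array([ 0.00065007,  0.00118181,  0.00112584, -0.00025941,  0.00168269,
       -0.00082318, -0.00174121]), 'joint_torque': array([-8.81680717e-05, -5.70972812e+01,  9.90532525e-01, -2.51594335e+01,
       -5.63141343e-02,  1.79240224e-02,  1.54611339e-04]), 'ee_pos': array([ 0.1799286 , -0.62399139,  0.24886031]), 'eef_rot': array([-3.10904494e+00, -4.39466132e-01,  5.86176643e-04]), 'force': array([ 0.08515438, -0.33534489,  1.29879547]), 'ft_torque': array([-0.0144679 ,  0.0107626 ,  0.01302312]), 'finger_gap': 0.9991276332928006}
scene {'fx': 469.9467051714908, 'fy': 469.9467051714908, 'cx': 288.8930794081664, 'cy': 205.28014889456807, 'k1': 0.03978651376391699, 'position': array([ 0.90524107, -0.7418536 ,  0.93314412]), 'attitude': array([-2.30636323, -0.5253209 ,  0.23770037])}
side {'fx': 526.4935830183938, 'fy': 526.4935830183938, 'cx': 280.0259793112585, 'cy': 209.8327397156901, 'k1': -0.054014692457375196, 'position': array([-0.17231174,  0.92328789,  1.28667287]), 'attitude': array([-0.8119185 ,  2.60987771, -0.9945067 ])}
wrist {'fx': 302.15506936471303, 'fy': 302.15506936471303, 'cx': 278.3617253848883, 'cy': 207.53861044245212, 'k1': -0.05380683683361361, 'position': array([ 0.2597667 , -0.60123672,  0.38406033]), 'attitude': array([ 2.29464848, -1.72461062, -0.28334616])}
```

View pics/scene0.png

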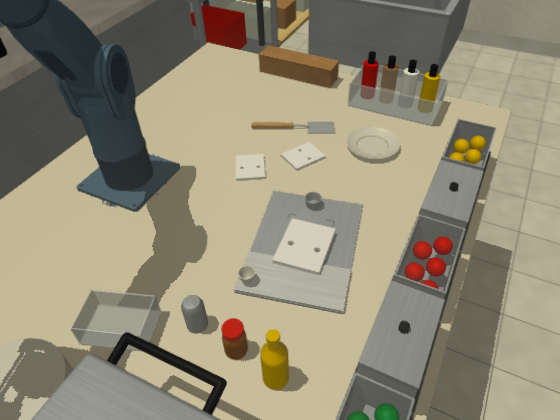

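View pics/side0.png

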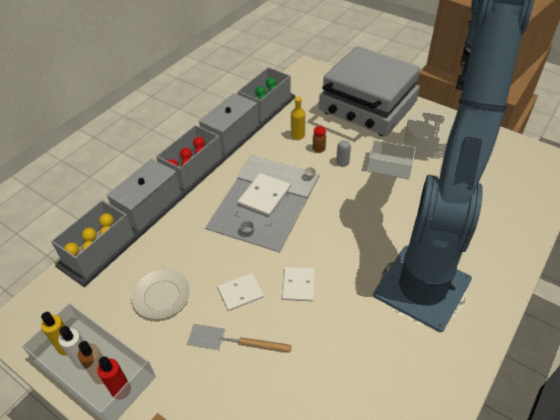

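View pics/wrist0.png

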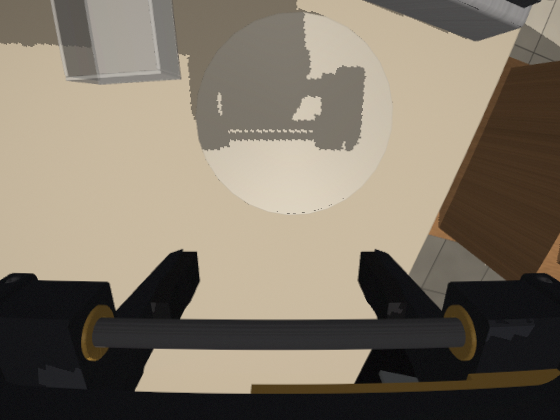

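The scene view shows the station at about (305,250) with the board on it at about (305,245). The sauce cup is at (313,200) and the ramekin at (247,275). The two smaller boards at (250,167) and (303,155) are decoys. Next I'll write the helpers and zoom in.

```bash
cat > h.py <<'E'
import numpy as np, cv2
from scipy.spatial.transform import Rotation as R
from cell import ctrl, imaging, workorder
def und(d,uv):
    uv=np.atleast_2d(np.float64(uv)); q=(uv-[d["cx"],d["cy"]])/[d["fx"],d["fy"]]
    p=q.copy()
    for _ in range(20): p=q/(1+d["k1"]*(p**2).sum(1,keepdims=True))
    return p
def cast(d,uv,z):
    p=und(d,uv); r=R.from_rotvec(d["attitude"]).apply(np.c_[p,np.ones(len(p))])
    o=d["position"]; return o+r*((z-o[2])/r[:,2:3])
def proj(d,P):
    c=R.from_rotvec(d["attitude"]).inv().apply(np.atleast_2d(P)-d["position"]); p=c[:,:2]/c[:,2:]
    p=p*(1+d["k1"]*(p**2).sum(1,keepdims=True)); return p*[d["fx"],d["fy"]]+[d["cx"],d["cy"]]
def crop(d,x0,y0,x1,y1,s,name):
    cv2.imwrite(name,cv2.resize(d["frame"][y0:y1,x0:x1],None,fx=s,fy=s,interpolation=cv2.INTER_CUBIC))
E
python3 - <<'E'
from h import *
d=imaging.read_camera("scene"); crop(d,225,180,375,310,5,"pics/s1.png")
d=imaging.read_camera("side"); crop(d,200,145,330,255,6,"pics/d1.png")
E
```

```text
(no output)
```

View pics/s1.png

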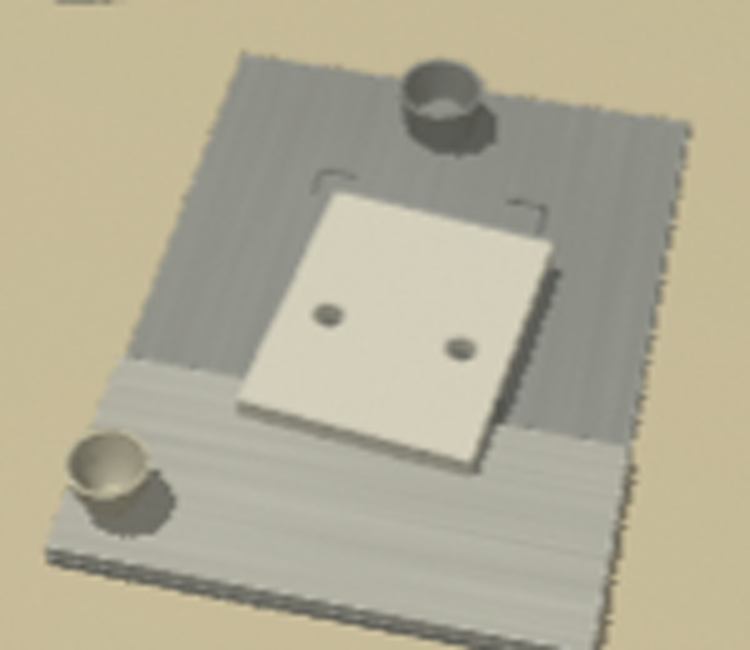

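View pics/d1.png

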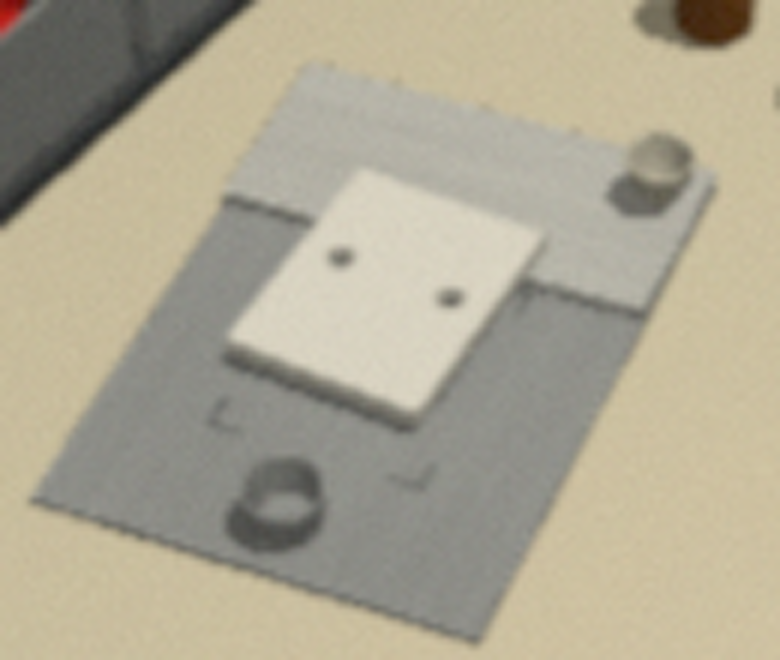

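Run:
```python
from h import *
np.set_printoptions(precision=4,suppress=True)
sc=imaging.read_camera("scene"); sd=imaging.read_camera("side")
def C(pts,o,s): return (np.array(pts)+.5)/s-.5+o
S=lambda p:C(p,[225,180],5); D=lambda p:C(p,[200,145],6)
def show(n,a,b,z):
    A=cast(sc,S(a),z)[:,:2]; B=cast(sd,D(b),z)[:,:2]; print(n,"\n",np.c_[A,B])
show("bed corners(-x+y),(+x+y)",[(245,52),(690,125)],[(478,640),(35,498)],.006)
show("ledge top ends",[(133,358),(628,442)],[(645,312),(225,200)],.015)
show("landing corner -x-y",[(50,550),(600,645)],[(715,180),(305,65)],.015)
show("scribes",[(318,172),(546,207)],[(432,488),(212,428)],.006)
show("board top",[(338,190),(553,242),(473,465),(238,403)],[(412,415),(230,345),(360,170),(545,238)],.027)
show("holes top",[(328,315),(461,349)],[(450,297),(341,257)],.027)
show("ramekin rim c, cup rim c",[(110,465)],[(660,160)],.047)
show("cup",[(442,90)],[(284,487)],.036)
# board via mask
for n,d,box in(("sc",sc,(225,180,375,310)),("sd",sd,(200,145,330,255))):
    x0,y0,x1,y1=box; f=d["frame"][y0:y1,x0:x1]; f=cv2.resize(f,None,fx=4,fy=4,interpolation=cv2.INTER_CUBIC)
    m=((f.min(2)>165)).astype(np.uint8)*255
    g,_=cv2.findContours(m,cv2.RETR_EXTERNAL,cv2.CHAIN_APPROX_NONE); g=max(g,key=cv2.contourArea)
    p=(g[:,0]+.5)/4-.5+[x0,y0]; P=cast(d,p,.027)[:,:2]*1000
    print(n,cv2.contourArea(g),cv2.minAreaRect(P.astype(np.float32)))
    cv2.imwrite(f"pics/m_{n}.png",m)
```

```text
bed corners(-x+y),(+x+y) 
 [[0.4167 0.1289 0.4142 0.1314]
 [0.6694 0.1814 0.664  0.1861]]
ledge top ends 
 [[ 0.4744 -0.1052  0.4647 -0.1023]
 [ 0.7186 -0.048   0.7133 -0.042 ]]
landing corner -x-y 
 [[ 0.4962 -0.2237  0.4884 -0.2127]
 [ 0.7477 -0.1611  0.7448 -0.1597]]
scribes 
 [[0.4975 0.06   0.4928 0.0619]
 [0.6206 0.0888 0.6164 0.094 ]]
board top 
 [[ 0.5222  0.0343  0.5205  0.0404]
 [ 0.6397  0.0484  0.6328  0.0546]
 [ 0.6592 -0.1016  0.6555 -0.0955]
 [ 0.5405 -0.1164  0.5364 -0.1093]]
holes top 
 [[ 0.5556 -0.0467  0.5541 -0.0421]
 [ 0.6254 -0.0383  0.6227 -0.0333]]
ramekin rim c, cup rim c 
 [[ 0.5113 -0.1885  0.5061 -0.1806]]
cup 
 [[0.5448 0.1196 0.5414 0.1246]]
sc 34851.0 ((557.8519287109375, -44.63072967529297), (183.49444580078125, 164.43289184570312), 6.655660152435303)
sd 29881.5 ((584.6026611328125, -68.99880981445312), (247.7515106201172, 235.8247833251953), 14.08521842956543)
```

Run:
```python
from h import *
np.set_printoptions(precision=4,suppress=True)
sc=imaging.read_camera("scene"); sd=imaging.read_camera("side")
th=.223; ex=np.array([np.cos(th),np.sin(th)]); ey=np.array([-ex[1],ex[0]])
seat=np.array([.5734,.003])
for n,uv,d in(("bottle base",(275,376),sc),("jar",(234,347),sc),("shaker",(195,322),sc),("bottle",(298,133),sd),("jar",(319,147),sd),("shaker",(343,161),sd)):
    P=cast(d,uv,.01)[0,:2]; print(n,P,"station",(P-seat)@ex,(P-seat)@ey)
for n,d,box in(("sc",sc,(265,210,345,285)),("sd",sd,(230,165,300,225))):
    x0,y0,x1,y1=box; f=cv2.resize(d["frame"][y0:y1,x0:x1],None,fx=8,fy=8,interpolation=cv2.INTER_CUBIC)
    cv2.imwrite(f"pics/z_{n}.png",f); print(f[::120,::120].min(2))
```

```text
bottle base [ 0.6766 -0.3672] station 0.018735685968744295 -0.38381999646422804
jar [ 0.5683 -0.3481] station -0.08265374119678691 -0.3412729035058408
shaker [ 0.4585 -0.3333] station -0.1864234705023966 -0.30257560882703116
bottle [ 0.6751 -0.3639] station 0.018060854154079015 -0.38031418419688895
jar [ 0.5672 -0.3403] station -0.08198946527807809 -0.3334247774250626
shaker [ 0.4563 -0.324 ] station -0.18653229930548634 -0.29302640699910565
[[144 136 135 139 135 133]
 [138 139 186 187 139 134]
 [138 135 187 186 186 136]
 [169 187 188 187 176 136]
 [162 167 161 142 163 163]]
[[155 152 167 168 162]
 [155 109 192 191 166]
 [136 194 191 105 133]
 [135 137 154 128 139]]
```

Emit:
move_arm(
  deltas="0 0 4.3 2.14 2.45 0 100;0 0 4.3 2.14 2.45 0 100;0 0 4.3 2.14 2.45 0 100;0 0 4.3 2.14 2.45 0 100;0 0 4.3 2.14 2.45 0 100;0 0 4.3 2.14 2.45 0 100;0 0 4.3 2.14 2.45 0 100;0 0 4.3 2.14 2.45 0 100;0 0 4.3 2.14 2.45 0 100;0 0 4.3 2.14 2.45 0 100;0 0 4.3 2.14 2.45 0 100;0 0 4.3 2.14 2.45 0 100;0 0 4.3 2.14 2.45 0 100;0 0 4.3 2.14 2.45 0 100;0 0 4.3 2.14 2.45 0 100;0 0 4.3 2.14 2.45 0 100;0 0 4.3 2.14 2.45 0 100;0 0 4.3 2.14 2.45 0 100;0 0 4.3 2.14 2.45 0 100;0 0 4.3 2.14 2.45 0 100",
)

```text
clock: 2.12
ee_pos: [0.609, -0.1334, 0.2499]
eef_rot: [1.971, 2.446, -0.0]
force: [1.4, 0.0, 0.5]
finger_gap: 0.998
```

```bash
cat >> h.py <<'E'
def tool():
    s=ctrl.state(); M=R.from_rotvec(s["eef_rot"]).as_matrix()
    print("tcp",s["ee_pos"].round(4),"yaw of jaw axis(mod pi)",round((np.arctan2(M[1,1],M[0,1]))%np.pi,4),"z",M[:,2].round(3),"F",s["force"].round(2),"t",s["clock"]); return s
E
python3 - <<'E'
from h import *
tool()
d=imaging.read_camera("wrist"); cv2.imwrite("pics/w1.png",d["frame"]); print(d["position"],d["attitude"])
E
```

```text
tcp [ 0.609  -0.1334  0.2499] yaw of jaw axis(mod pi) 0.2143 z [ 0. -0. -1.] F [1.36 0.04 0.5 ] t 2.1167
[ 0.59149404 -0.05241388  0.3849446 ] [2.80329117 0.30245813 0.04942658]
```

View pics/w1.png

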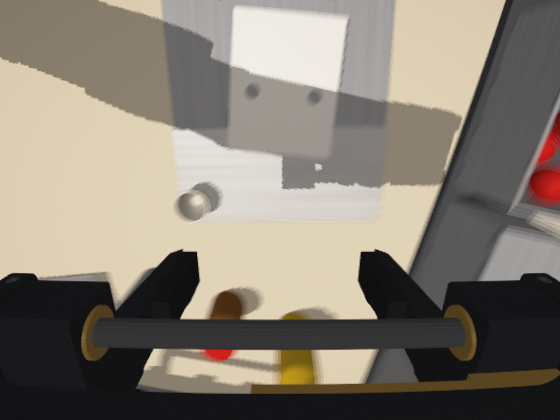

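The wrist view shows the board at about (290,80) with holes at (252,91) and (314,97), the ramekin at (193,205), and the landing's rear edge at about v=218.

Run:
```python
from h import *
np.set_printoptions(precision=4,suppress=True)
d=imaging.read_camera("wrist")
crop(d,150,0,400,235,3.2,"pics/w1z.png")
print(cast(d,[(235,7),(349,15),(329,158),(229,150),(252,91),(314,97)],.027)[:,:2])
print("rear landing",cast(d,[(380,220)],.015)[:,:2], cast(d,[(173,130),(390,130)],.015)[:,:2])
print("ramekin",cast(d,[(193,205)],.047)[:,:2])
```

```text
[[ 0.5281  0.0446]
 [ 0.6466  0.0646]
 [ 0.6669 -0.0868]
 [ 0.5493 -0.1042]
 [ 0.5626 -0.0338]
 [ 0.6317 -0.0243]]
rear landing [[ 0.7578 -0.1515]] [[ 0.4777 -0.0974]
 [ 0.7321 -0.0386]]
ramekin [[ 0.5216 -0.1738]]
```

View pics/w1z.png

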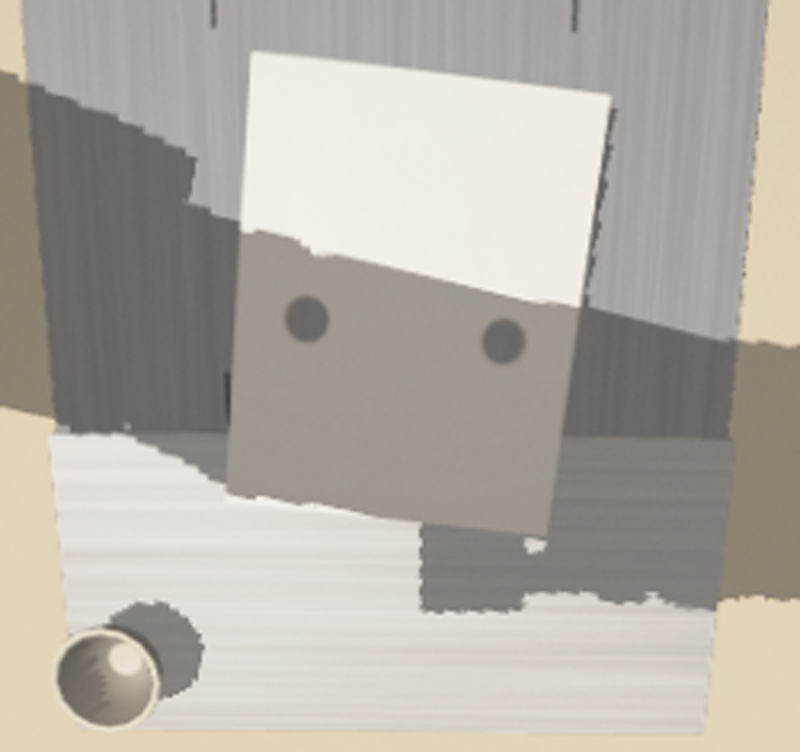

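```bash
cat >> h.py <<'E'
th=.223
def wr(pts,o,s,z,d): return cast(d,(np.array(pts)+.5)/s-.5+o,z)[:,:2]
E
python3 - <<'E'
from h import *
np.set_printoptions(precision=4,suppress=True)
s=tool(); d=imaging.read_camera("wrist"); print(d["position"])
o=[150,0];k=3.2
b=wr([(250,52),(611,94),(546,536),(228,493)],o,k,.027,d); h=wr([(307,320),(504,342)],o,k,.027,d)
L=wr([(52,434),(732,440)],o,k,.015,d); rr=wr([(703,733)],o,k,.015,d)
sc=wr([(213,15),(576,15),(228,415)],o,k,.006,d); e=wr([(22,20),(767,20),(42,250),(742,250)],o,k,.006,d)
for n,v in zip("board holes ledge rear scribe edges".split(),(b,h,L,rr,sc,e)): print(n,v.tolist())
ang=lambda v:np.arctan2(v[1],v[0])
print("yaw ledge",ang(L[1]-L[0]),"scribe y",ang(sc[2]-sc[0])+np.pi/2,"edges",ang(e[0]-e[2])-np.pi/2,ang(e[1]-e[3])-np.pi/2)
print("board yaw",ang(h[1]-h[0]),ang(b[1]-b[0]),ang(b[2]-b[3]),ang(b[0]-b[3])-np.pi/2)
E
```

```text
tcp [ 0.611 -0.128  0.25 ] yaw of jaw axis(mod pi) 0.2208 z [ 0.003  0.004 -1.   ] F [ 0.29 -0.5   0.42] t 2.2167
[ 0.5927 -0.0477  0.3854]
board [[0.5211763621617125, 0.032640574602138164], [0.640558362781515, 0.046774072395232305], [0.6577156626216917, -0.10237452679766615], [0.5387926370081342, -0.11255301985959382]]
holes [[0.5558323587833048, -0.046510777745033], [0.6252153406131323, -0.03851309548454523]]
ledge [[0.46813232289226514, -0.1070381876266085], [0.7192100169761209, -0.053007469249718976]]
rear [[0.7454051767561696, -0.16949603719369596]]
scribe [[0.5023228647611648, 0.046148545314549164], [0.6248252629899466, 0.07368856403650116], [0.5307016090921598, -0.08692727864320894]]
edges [[0.43703459166258274, 0.031277523299455504], [0.6901949668434568, 0.08818108333153178], [0.45356804962555564, -0.042837092423423706], [0.7045790134000978, 0.013505200904531715]]
yaw ledge 0.21196274247940622 scribe y 0.21010521453990982 edges 0.21948581682648238 0.1902891572370924
board yaw 0.11476215663539384 0.11784034603560684 0.08538083877429649 0.12073940469954869
```

Emit:
move_arm(
  deltas="0 0 0 0.13 -0.6 0 100;0 0 0 0.13 -0.6 -2 100;0 0 0 0 0 -3 100;0 0 0 0 0 -3 100;0 0 0 0 0 -3 100;0 0 0 0 0 -3 100;0 0 0 0 0 -3 100;0 0 0 0 0 -2 100;0 0 0 0 0 -1 100;0 0 0 0 0 -1 100;0 0 0 0 0 0 100;0 0 0 0 0 0 100;0 0 0 0 0 0 100",
)

```text
clock: 3.35
ee_pos: [0.6117, -0.1471, 0.0411]
eef_rot: [1.975, 2.441, 0.001]
force: [0.1, 0.3, 1.2]
finger_gap: 0.997
```

Run:
```python
from h import *
tool()
for n in("wrist","scene"):
    d=imaging.read_camera(n)
    if n=="wrist": cv2.imwrite("pics/w2.png",d["frame"])
    else: crop(d,225,170,385,310,5,"pics/s2.png")
```

```text
tcp [ 0.6117 -0.1471  0.0411] yaw of jaw axis(mod pi) 0.2104 z [ 0.002 -0.001 -1.   ] F [0.13 0.25 1.2 ] t 3.35
```

View pics/w2.png

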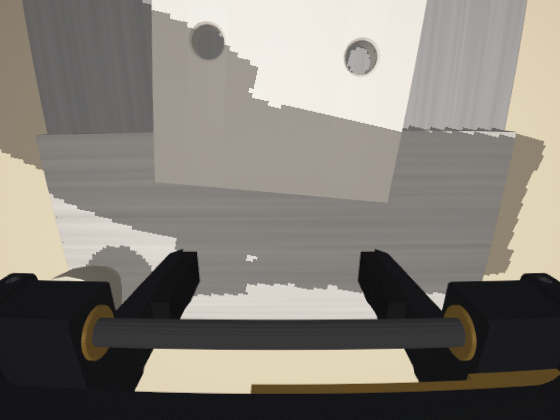

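View pics/s2.png

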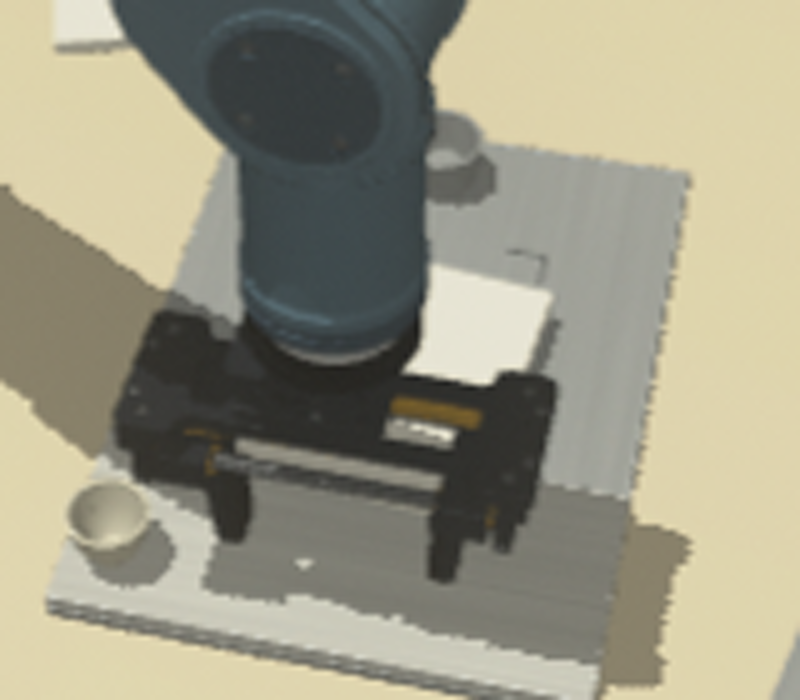

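Emit:
move_arm(
  deltas="0 0 0.3 0 0 -0.6 100;0 0 0 0 0 -0.55 100;0 0 0 0 0 0 100;0 0 0 -0.085 0.39 0 100;0 0 0 -0.085 0.39 0 100;0 0 0 -0.085 0.39 0 100;0 0 0 -0.085 0.39 0 100;0 0 0 -0.085 0.39 0 100;0 0 0 -0.085 0.39 0 100;0 0 0 -0.085 0.39 0 100;0 0 0 -0.085 0.39 0 100;0 0 0 -0.085 0.39 0 100;0 0 0 -0.085 0.39 0 100;0 0 0 -0.085 0.39 0 100;0 0 0 -0.085 0.39 0 100;0 0 0 0 0 0 100;0 0 0 0 0 0 100",
)

```text
clock: 4.87
ee_pos: [0.6004, -0.0992, 0.0282]
eef_rot: [-1.968, -2.449, 0.0]
force: [-0.2, -0.2, -0.1]
finger_gap: 0.998
```

Run:
```python
from h import *
tool()
d=imaging.read_camera("wrist"); cv2.imwrite("pics/w3.png",cv2.resize(d["frame"][:280],None,fx=1.42,fy=1.42))
d=imaging.read_camera("side"); crop(d,200,145,330,255,6,"pics/d3.png")
```

```text
tcp [ 0.6004 -0.0992  0.0282] yaw of jaw axis(mod pi) 0.217 z [-0.  0. -1.] F [-0.17 -0.21 -0.1 ] t 4.8667
```

View pics/w3.png

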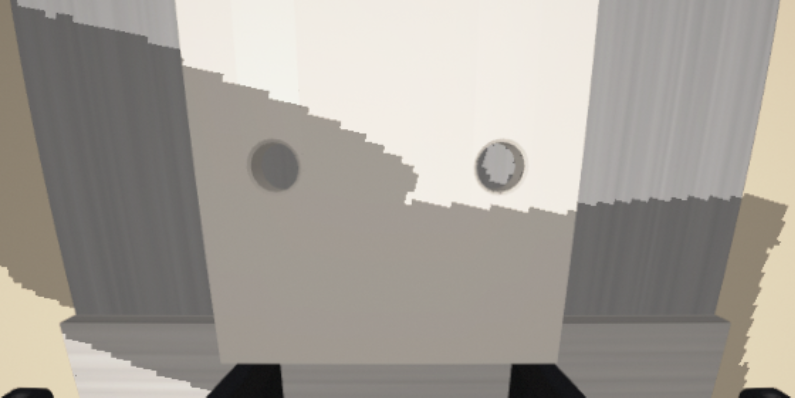

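View pics/d3.png

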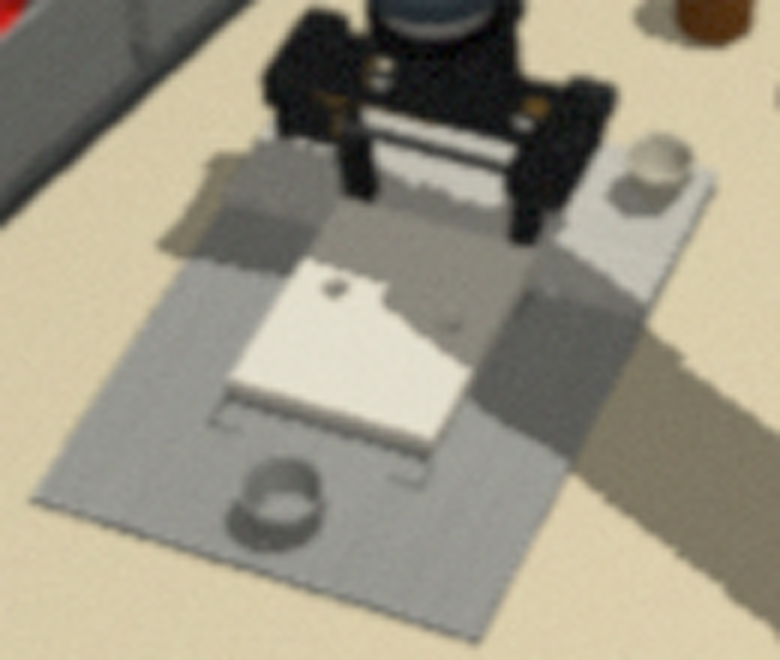

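```bash
cat >> h.py <<'E'
def st(P,t=.215):
    ex=np.array([np.cos(t),np.sin(t)]); return np.c_[P@ex,P@np.array([-ex[1],ex[0]])]*1000
E
python3 - <<'E'
from h import *
np.set_printoptions(precision=1,suppress=True)
d=imaging.read_camera("wrist"); k=1.42;o=[0,0]
print("holes",st(wr([(274,166),(499,167)],o,k,.027,d)))
print("board rear",st(wr([(220,363),(557,363)],o,k,.027,d)))
print("ledge top",st(wr([(62,323),(729,323)],o,k,.015,d)))
print("bed ends",st(wr([(75,316),(716,316),(20,60),(771,60)],o,k,.006,d)))
# side view
d=imaging.read_camera("side");k=6;o=[200,145]
print("side holes",st(wr([(450,320),(336,288)],o,k,.027,d)),"board front",st(wr([(435,443),(230,382)],o,k,.027,d)))
print("scribes",st(wr([(425,488),(212,426)],o,k,.006,d)),"bed",st(wr([(478,640),(35,498)],o,k,.006,d)))
crop(d,225,185,285,240,12,"pics/d3z.png")
E
```

```text
holes [[ 528.1 -146.7]
 [ 597.1 -146.9]]
board rear [[ 502.7 -214.2]
 [ 623.2 -213.9]]
ledge top [[ 436.5 -204.1]
 [ 694.4 -203.6]]
bed ends [[ 435.2 -204.7]
 [ 695.7 -204.2]
 [ 435.4 -109.9]
 [ 695.1 -109.5]]
side holes [[ 525.6 -143.2]
 [ 593.9 -142.4]] board front [[497.9 -57.9]
 [618.  -57.1]]
scribes [[498.1 -43.3]
 [622.9 -41. ]] bed [[432.7  40. ]
 [688.4  40.1]]
```

View pics/d3z.png

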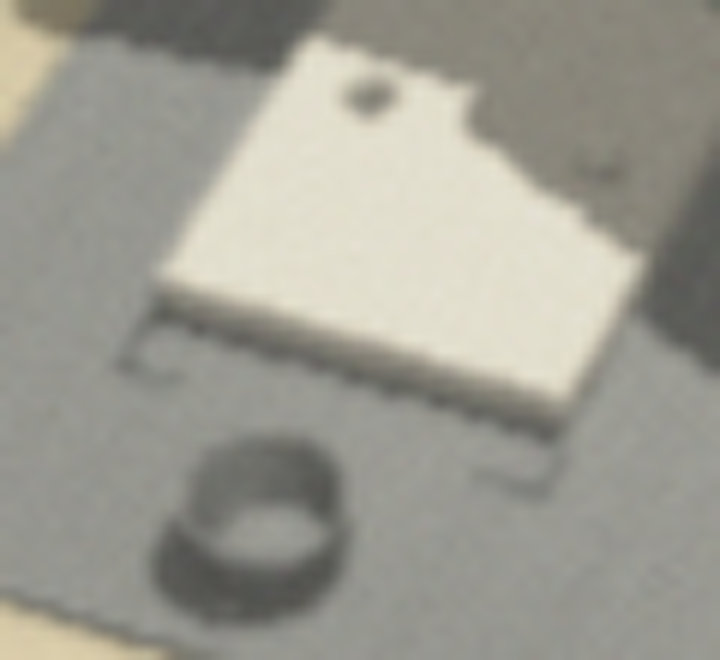

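Emit:
move_arm(
  deltas="0 0 0 0.006 0.206 0 100;0 0 0 0.006 0.206 0 100;0 0 0 0.006 0.206 0 100;0 0 0 0.006 0.206 0 100;0 0 0 0 0 0 100;0 0 0 0 0 0 100",
)

```text
clock: 5.57
ee_pos: [0.6008, -0.0911, 0.0282]
eef_rot: [-1.968, -2.448, -0.0]
force: [0.6, -0.1, -0.3]
finger_gap: 0.998
```

Run:
```python
from h import *
tool()
d=imaging.read_camera("wrist"); cv2.imwrite("pics/w4.png",cv2.resize(d["frame"][:280],None,fx=1.42,fy=1.42))
d=imaging.read_camera("side"); crop(d,225,185,285,240,12,"pics/d4z.png")
```

```text
tcp [ 0.6008 -0.0911  0.0282] yaw of jaw axis(mod pi) 0.2166 z [ 0.  0. -1.] F [ 0.61 -0.06 -0.34] t 5.5667
```

View pics/w4.png

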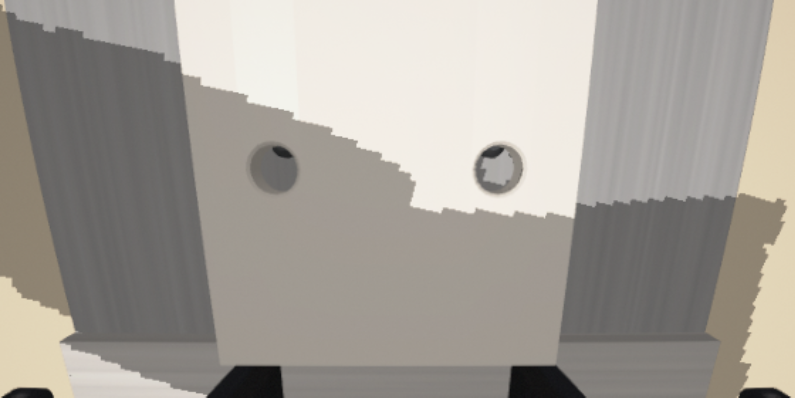

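View pics/d4z.png

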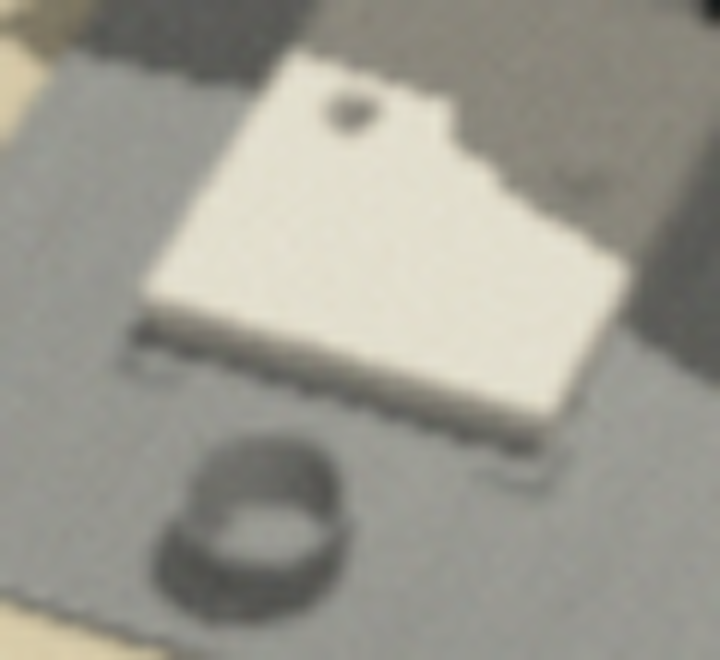

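The wrist view shows the dark pin tips inside both holes. The near pin is at (283,152) with its hole centred at (273,167), and the far pin is at (492,152) with its hole at (499,167). They are symmetric, so x is centred and about 7 mm of +y remains.

Emit:
move_arm(
  deltas="0 0 0 -0.03 0.15 0 100;0 0 0 -0.03 0.15 0 100;0 0 0 -0.03 0.15 0 100;0 0 0 -0.03 0.12 0 100;0 0 0 0 0 0 100;0 0 0 0 0 0 100",
)

```text
clock: 6.17
ee_pos: [0.5995, -0.0854, 0.0282]
eef_rot: [-1.968, -2.448, -0.0]
force: [0.8, 0.2, 1.1]
finger_gap: 1.003
```

Run:
```python
from h import *
tool()
d=imaging.read_camera("wrist"); cv2.imwrite("pics/w5.png",cv2.resize(d["frame"][:280],None,fx=1.42,fy=1.42))
d=imaging.read_camera("side"); crop(d,225,185,285,240,12,"pics/d5z.png")
```

```text
tcp [ 0.5995 -0.0854  0.0282] yaw of jaw axis(mod pi) 0.2166 z [-0.  0. -1.] F [0.83 0.15 1.09] t 6.1667
```

View pics/w5.png

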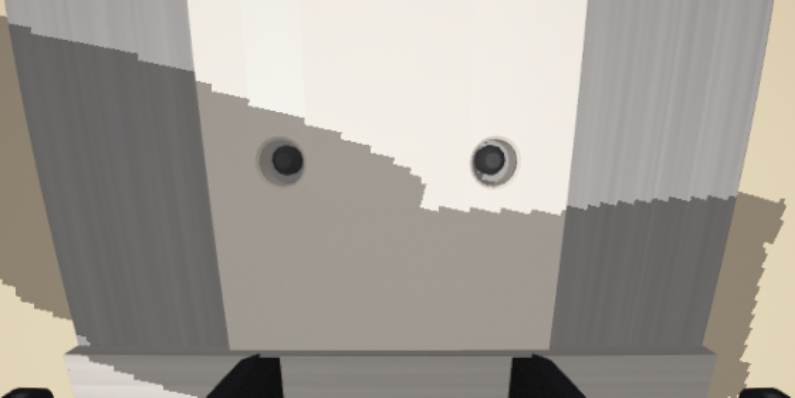

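View pics/d5z.png

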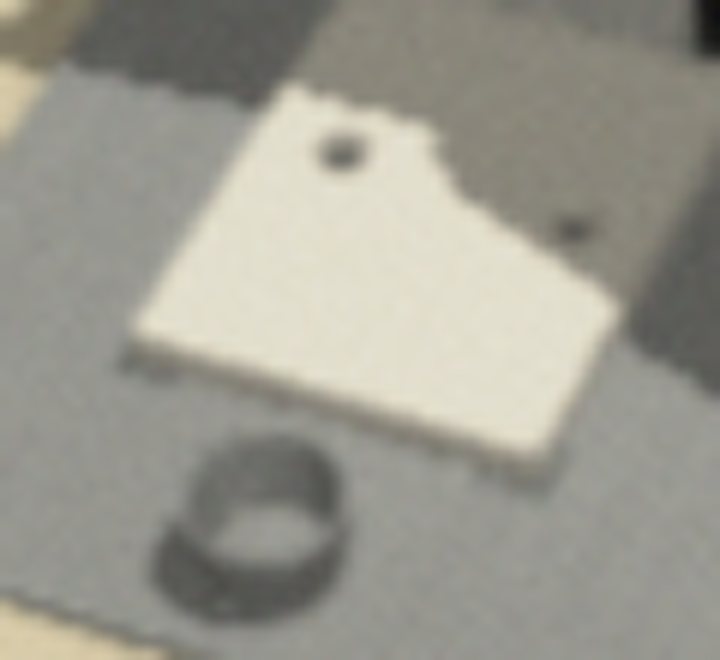

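The board appears to have dropped, with a pin inside each hole at (287,160) and (490,160). I'll back off, lift and check from above.

Emit:
move_arm(
  deltas="0 0 0 0.06 -0.3 0 100;0 0 0 0.12 -0.6 0 100;0 0 0 0.12 -0.6 0 100;0 0 0 0 0 1.5 100;0 0 0 0 0 3 100;0 0 0 0 0 3 100;0 0 0 0 0 3 100;0 0 0 0 0 3 100;0 0 0 0 0 3 100;0 0 0 0 0 3 100;0 0 0 0 0 1.5 100;0 0 0 0 0 0 100;0 0 0 0 0 0 100;0 0 0 0 0 0 100",
)

```text
clock: 7.43
ee_pos: [0.6018, -0.101, 0.2376]
eef_rot: [-1.968, -2.447, 0.001]
force: [0.5, 0.2, -0.1]
finger_gap: 0.998
```

Run:
```python
from h import *
tool()
d=imaging.read_camera("wrist"); crop(d,150,0,400,235,3.2,"pics/w6.png")
d=imaging.read_camera("side"); crop(d,200,145,330,255,6,"pics/d6.png")
```

```text
tcp [ 0.6018 -0.101   0.2376] yaw of jaw axis(mod pi) 0.216 z [-0.001 -0.    -1.   ] F [ 0.46  0.17 -0.13] t 7.4333
```

View pics/w6.png

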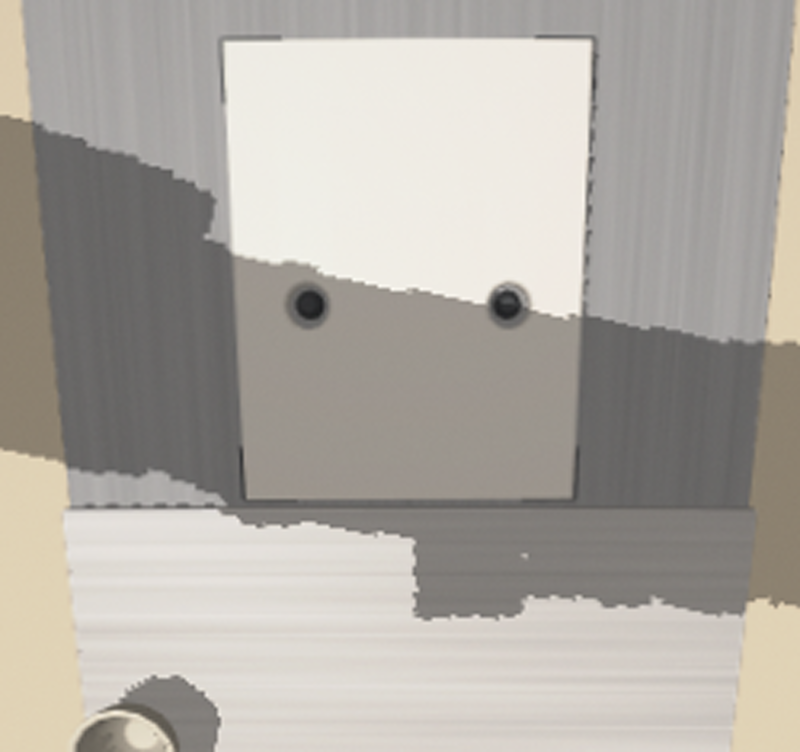

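View pics/d6.png

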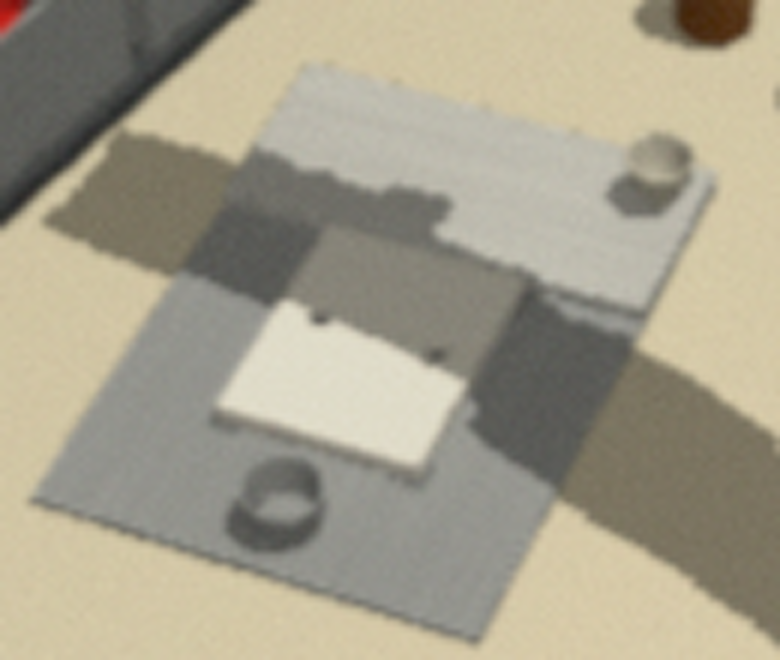

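The board sits inside all four scribed corners with the pins showing through both holes. I'll run one numeric check that it is level and low.

Run:
```python
from h import *
np.set_printoptions(precision=1,suppress=True)
d=imaging.read_camera("wrist"); P=[(224,41),(593,40),(575,498),(245,498)]
for z in (.018,.027):
    b=wr(P,[150,0],3.2,z,d)*1000; print(z,[round(float(np.linalg.norm(b[i]-b[(i+1)%4])),1) for i in range(4)])
h=st(wr([(308,305),(509,304)],[150,0],3.2,.018,d)); p=st(wr([(310,305),(508,302)],[150,0],3.2,.0145,d)); print("hole-pin",h-p)
f=imaging.read_camera("scene"); cv2.imwrite("pics/s7.png",f["frame"])
tool()
```

```text
0.018 [119.7, 149.2, 120.8, 149.1]
0.027 [116.7, 145.4, 117.7, 145.3]
hole-pin [[-0.3 -0.1]
 [ 0.  -0.8]]
tcp [ 0.6 -0.1  0.2] yaw of jaw axis(mod pi) 0.2164 z [-0.  0. -1.] F [-0.5  0.9 -0.3] t 7.6333
```

View pics/s7.png

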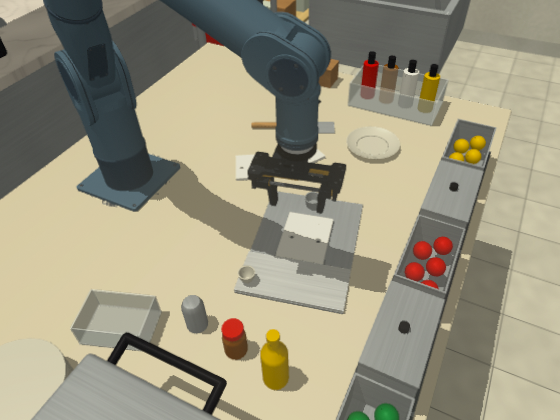

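The board's measured size matches 120 x 150 mm at the seated height on both ends, so it is flat and home. Every other thing is where it was and the arm is clear.

```bash
python3 -c "
from cell import workorder; print(workorder.hand_in())"
```

```text
the job is handed in; nothing more can be done
None
```

The board is seated flat on the bed with both holes over their pins. I handed the job in at about 7.6 s; no verdict was reported.

**What I did:** I set the open gripper's two fingertips against the board's rear edge, square to the station, and pushed it about 38 mm towards its seat. That squared off the 0.1 rad skew, and a small sideways correction on the way centred the holes. After the board dropped I backed off and lifted clear.

**Last checks:**
- **Position:** the board lies inside all four scribed corners, and the wrist view puts each hole within about 1 mm of its pin.
- **Height and level:** at the seated height the edges measure 119.7 and 120.8 mm by about 149 mm, as they should. At the raised height they come out 3 to 5 mm too small, so the board is down at both ends.
- **Surroundings:** in the pictures the cups, bottles and other things look unmoved. The tool was about 0.2 m above the board with no contact force.

**Disagreement:** the cameras differed by about 5 mm in absolute position, so I relied on offsets measured within one view.

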